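# Close and lock the pressure cooker

## Task

Close the pressure cooker: while the lid still stands on the worktop, raise its fold-down handle all the way so that the two jaws open, then set the lid gently on the pot with the jaws clear of the pot's side handles and, with the handle still up, push it firmly but not violently down until its stiff sealing ring is bedded all round and the steel edge sits on the rim. Then fold the handle down and press it, without forcing it, until it snaps in flat under its two spring clips and the jaws are locked under the pot's lip, and let go; the pot stays standing where it is and the things around are left alone.

Things in the scene. Friction and masses are not known exactly. Their poses are not given: they have to be found in the camera images.
- pot: Open steel pressure-cooker pot, loose, 1.6 kg (all sizes in mm). Origin: centre of underside, z up. Outside radius 85, rim top at z 95, mouth of radius 82, outward lip of radius 92 from z 90 to 95. Two black side handles at +y and -y, each 75 wide, reaching 133 from the axis, up to z 89: the jaws must not come down on them, so keep the lid's x within 50 degrees of the pot's x, either way round.
- pot_rim (a point): Centre of the pot's mouth, level with the rim's top (z 95 in the pot's frame).
- lid: Round steel lid, loose, 0.9 kg in all, upright on its skirt on the worktop (sizes in mm). Origin: centre of the skirt's underside, z up. Skirt of radius 80, tapered to 74 over the lowest 6, fits the pot's mouth; flat edge of radius 93, underside at z 18; dome to z 32, black hub of radius 28 to z 57, small valve at x 38, y 46 to z 45. A steel bridge along x carries a sliding jaw at each end.
- seat (a point): Centre of the lid, level with its edge's underside (lid z 18), which must sit on the rim; the lid's origin is then 77 above the pot's. Below the edge, at radius 84 to 89, a stiff sealing ring stands 4 proud. It holds the lid up until about 20 N (its weight of 9 included) bear on it, then slides into its groove until the edge meets the rim hard, and stays in.
- catch_l: Sprung steel clip on a black block beside the handle's arm at y 34 (catch_r: the same at y -34), at lid x -40. Its sloping nose, lid z 56 to 63, is pushed 3.5 outward by the coming arm and snaps back over it. Frame: the lid's, shifted outward by its travel.
- hinge (a point): Middle of the handle's hinge axis, which runs along the lid's y, at lid z 50 on the lid's axis. On the worktop the lid tips or slides if its bar is pulled with over about 4 N. A bar pinched hard does not turn between the pads, so following the handle's arc drags the lid along, unless the gripper tilts with the handle or leaves the bar some play.
- bail (a joint): Angle of the lid's fold-down handle: 0 = flat towards the lid's -x, snapped in, jaws shut (hard stop); 1.57 = upright, jaws open; stop at 1.62. Starts ajar, 0.35 to 0.6, and stays where left (friction 0.04 N m). If the lid is over 2 short of bedded, the jaws butt on the lip and it jams near 1.0: pressing on is forcing. Bedded, it is easy down to 0.35; the clips then take about 8 N at the bar.
- bail_grip (a point): Middle of the handle's round black grip bar, 11 thick, straight for 44 along the lid's y, 65 from the hinge axis. Handle down: at lid x -65, z 50, 17 free below it and nothing between it and the hub. Upright: on the lid's axis at lid z 115; the lid hangs level from it. The handle's arms, equally thick, run to the hinge at y 34 and -34.
- jaw_a: Sliding steel jaw at the lid's -x end (the folded handle lies above it), 28 wide, strap down to lid z 6 with a toe pointing in. Frame: the lid's, shifted outward by the travel 5.73 per rad of handle angle. Handle down: toe tip at radius 87, under the lip; handle upright: at radius 96, it passes the lip of 92.
- jaw_b: The other jaw, at the lid's +x end; the same, its frame shifted towards +x.
- salt: Bystander: salt shaker. Origin: centre of its underside.
- matchbox_a: Bystander: matchbox. Origin: centre of its underside.
- mug_a: Bystander: mug. Origin: centre of its underside.
- tumbler: Bystander: glass. Origin: centre of its underside.
- spice_c: Bystander: spice jar on the coaster. Origin: centre of its underside.

How it is judged:
On the way, in this order (a step that is already met when the one before it is completed fails the run):
1. the handle is fully up (over 1.4 rad) while the lid still stands on the worktop, away from the pot (value of joint bail above 1.4 rad and height (world z) of lid below 0.01 m and horizontal distance between lid and pot above 0.2 m), for 0.1 s.
2. the lid is bedded on the pot (edge within 1.3 mm of the rim, level, centred) with the handle still up (over 1.2 rad) (z of lid in the frame of pot between 0.074 and 0.0783 m and horizontal distance between seat and pot_rim below 0.004 m and angle between the z axis of lid and the z axis of pot, either way round below 0.025 rad and value of joint bail above 1.2 rad), for 0.3 s.
At the end, for the whole second after the job is handed in: The lid sits on the pot, centred within 4 mm, level within 0.025 rad, edge within 1.3 mm of the rim; the handle is down (under 0.08 rad), jaws under the lip; the pot stands upright on the worktop within 30 mm of where it was; all is released and at rest (z of lid in the frame of pot between 0.074 and 0.0783 m and horizontal distance between seat and pot_rim below 0.004 m and angle between the z axis of lid and the z axis of pot, either way round below 0.025 rad and value of joint bail below 0.08 rad and contact force between the fingers and lid below 0.1 N and linear speed of each of lid, pot below 0.02 m/s and angle between pot's own z axis and vertical below 0.03 rad and height (world z) of pot below 0.006 m and distance of pot from where it was at the start of the episode below 0.03 m); the robot touches nothing.
It fails at once if the cooker is pressed on the worktop with more than 75 N in all (pot and lid weigh 25 N) (contact force between pot_c0 and anything else above 75 N).
It fails at once if a jaw is forced against the pot with more than 55 N (contact force between any of jaw_a, jaw_b and pot above 55 N).
It fails at once if the pot is pushed more than 40 mm from its place or tipped by more than 0.15 rad (distance of pot from where it was at the start of the episode above 0.04 m or angle between pot's own z axis and vertical above 0.15 rad).
It fails at once if the lid is tipped by more than 0.6 rad (angle between lid's own z axis and vertical above 0.6 rad).
It fails at once if a thing standing around is moved by more than 30 mm (distance of any of salt, matchbox_a, mug_a, tumbler, spice_c from where it was at the start of the episode above 0.03 m).
It also fails if it takes over 72 s, if anything falls off the work surface, if the arm or the gripper's body presses on something with over 40 N, if the wrist force passes 120 N, or if a joint passes its speed limit or range.

## Robot

A 6-joint arm with a two-finger parallel gripper is mounted at the origin on a cart in front of the work surface, level with it; the furniture and walls round the work are solid. World frame = base frame: x ahead of the robot, y to its left, z up, the work surface at z = 0. Lengths are in m, angles in rad, forces in N, time in s.
With the tool pointing down it reaches from about 0.275 to 0.825 m from the base axis. Payload 5.2 kg.
Tool frame: the origin (TCP) lies midway between the tips of the shut fingers; the grasp point (between the pads) lies 19 mm behind it (pinch_z is the distance from the TCP to the grasp point, in m); z points along the fingers, y is the line along which they close (so a half turn about z gives the same grasp; the last joint's range is limited). The gripper opens to 93 mm and grips with 3 to 60 N. Pads are 15 mm wide; open, the fingers measure 128 mm over their backs; the gripper's body (75 mm by 188 mm) begins 65 mm behind the grasp point.
Start: joints at [-1.335, 0.259, 1.535, -0, 1.348, -0.203], TCP at [0.234, -0.498, 0.19] pointing down, gripper open.
Joint ranges: [-3.14, 3.14], [-0.91, 2.08], [0.19, 2.58], [-1.22, 4.36], [0.22, 2.71], [-3.12, 3.12]. Speed limits (rad/s): [2.57, 2.57, 3.14, 3.14, 3.14, 3.14].

## Interface

Orientations are given as a unit quaternion [w, x, y, z].
In Python, from rig import * gives the robot as it stands.
- The arm moves only by the tool arm_command, never from a script. Its argument "plan" is one flat list of numbers, 5 for each row, row after row: the opening, from -1 (shut) to 1 (fully open), then the shift along the tool's x, y, z in m, then the turn about the tool's z in rad. A call has 1 to 20 rows; each row is the pose to reach, as a shift and turn from the pose commanded when the call began, along the tool's axes at that moment; what a row does not reach only later rows make up. A row lasts 1/12 s, in which the tool goes at most 41.7 mm and 7.16 degrees, less where a joint would pass 70% of its speed; a pose out of reach is approached as far as the arm can. A call with a gripper value outside its range is refused whole. The fingers move at their own pace and stop on an object; the grip force is fixed at half the most. Time passes only in rows, so rows that repeat a pose let the fingers close. It gives the time, the measured TCP pose, the force, the opening and the grip force at its end, in the units of the state.
- observe(): the state, without advancing time (a new reading comes with each control period).
- grab_frame(name): name is "scene" or "top"; returns the picture (400x640x3 uint8, red, green, blue); there is no depth.
- camera_model(name): a dict with "vfov" (degrees; the focal length in pixels is half the picture's height over the tangent of half this angle, whatever the lens; pixels are square), "cx", "cy" (the principal point, pixels), "dist" ([k1, k2, p1, p2, k3] as OpenCV has them; the pictures are not rectified), "xyz" and "rotation" of the camera in the world. Camera axes: x right, y down, z forward; pixel columns grow to the right and rows downward; lengths in m; the calibration is good to about 2 mm. A picture is of the moment at which its call begins. camera_model takes no time and is no camera call.
- sign_off(): hands the job in; it is judged then, once.
The state is a dict: "t": time; "q": joint angles; "joint_velocities": joint speeds; "joint_efforts": joint torques, N m; "tool_pos": TCP position; "orientation": TCP orientation; "contact_force": force on the tool from outside, world axes, zero at the start; "torque": the same for the moment, N m; "finger_gap": opening from 0.0 (shut) to 1.0 (fully open); "grip_force": force on a finger pad.
Only numpy, scipy, OpenCV 4.12 (cv2) and the standard library are available. Lean on these libraries where they do the work, as an engineer would, in place of code of your own. Each camera call takes 0.05 s, during which the arm holds its last target. There are 200 camera calls.

## Working session

There is one attempt and no reset: what is moved stays moved. The work goes in short steps, Python scripts to look and compute and a tool call to move; the robot and the scene stay as the last step left them, time stands still between calls to the robot, and variables do not carry over. Pictures are saved under pics/ and viewed, at most 10 in all, crops included, and the job is handed in when it is done.

Besides the shell and the picture viewer there is one more tool, called after "Emit:" by a JSON object that holds its "fn" and its "kwargs", one argument or row to a line. arm_command: Moves the arm, as the interface text tells. Its arguments: {"type":"object","properties":{"plan":{"type":"array","items":{"type":"number"}}},"required":["plan"]}

```bash
mkdir -p pics; ls
python3 - <<'E'
from rig import *
import cv2
s=observe();print({k:s[k] for k in s})
for n in("scene","top"):
    f=grab_frame(n);cv2.imwrite(f"pics/{n}0.png",f[:,:,::-1]);print(camera_model(n))
E
```

```text
pics
{'t': 0.0, 'q': array([-1.33480714e+00,  2.59302405e-01,  1.53609447e+00, -3.43060962e-05,
        1.34800949e+00, -2.02829513e-01]), 'joint_velocities': array([ 0.00057332,  0.00099364,  0.00072276, -0.00105128, -0.00119032,
       -0.00099374]), 'joint_efforts': array([ 1.93888263e-03, -4.37293732e+01, -2.84001231e+01,  7.20901508e-02,
        4.13847808e-02, -1.34952147e-04]), 'tool_pos': array([ 0.23352667, -0.49728385,  0.18873505]), 'orientation': array([-9.06450802e-04,  9.76024947e-01,  2.17656795e-01, -3.17581581e-05]), 'contact_force': array([ 0.02867996,  0.15059999, -0.18828371]), 'torque': array([-0.0446786 , -0.01464225,  0.05265894]), 'grip_force': 0.0, 'finger_gap': 1.0016860981470803}
{'vfov': 49.63306303339742, 'cx': 318.02383004820695, 'cy': 195.6964938439712, 'dist': array([0.02551215, 0.        , 0.        , 0.        , 0.        ]), 'xyz': array([-0.14949123,  0.69853152,  0.59579969]), 'rotation': array([ 0.21239092, -0.34446124,  0.78883781, -0.46257049])}
{'vfov': 56.49862410499574, 'cx': 314.85250684763776, 'cy': 192.41475212284482, 'dist': array([-0.01136041,  0.        ,  0.        ,  0.        ,  0.        ]), 'xyz': array([0.53847082, 0.07976396, 0.98827193]), 'rotation': array([ 0.00813297, -0.70583374,  0.70830803, -0.00568445])}
```

View pics/top0.png

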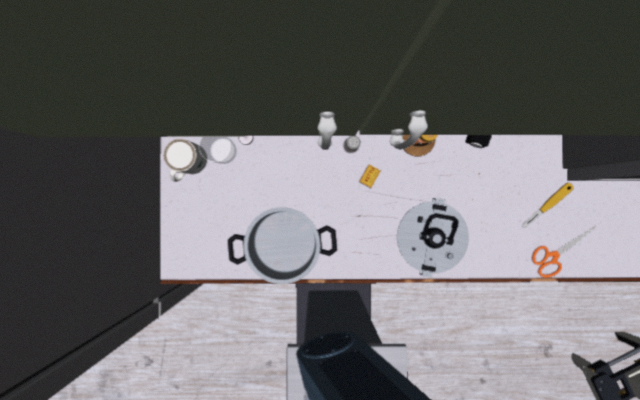

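View pics/scene0.png

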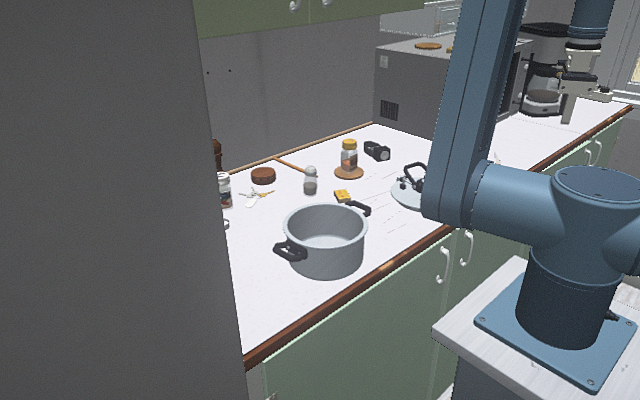

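```bash
cat > h.py <<'E'
from rig import *
import cv2, numpy as np
from scipy.spatial.transform import Rotation as R
def cam(n):
    m=camera_model(n);f=200/np.tan(np.radians(m["vfov"])/2)
    K=np.array([[f,0,m["cx"]],[0,f,m["cy"]],[0,0,1]])
    q=m["rotation"];Rm=R.from_quat([q[1],q[2],q[3],q[0]]).as_matrix()
    return K,np.array(m["dist"]),Rm,np.array(m["xyz"])
def ray(n,px):
    K,d,Rm,c=cam(n)
    u=cv2.undistortPoints(np.float64(px).reshape(-1,1,2),K,d).reshape(-1,2)
    return c,np.c_[u,np.ones(len(u))]@Rm.T
def onplane(n,px,z):
    c,v=ray(n,px);return c+v*((z-c[2])/v[:,2])[:,None]
def proj(n,P):
    K,d,Rm,c=cam(n)
    return cv2.projectPoints(np.float64(P).reshape(-1,3),cv2.Rodrigues(Rm.T)[0],-Rm.T@c,K,d)[0].reshape(-1,2)
def circ(P):
    A=np.c_[2*P[:,:2],np.ones(len(P))];s=np.linalg.lstsq(A,(P[:,:2]**2).sum(1),rcond=None)[0]
    return s[:2],np.sqrt(s[2]+s[:2]@s[:2])
E
python3 - <<'E'
from h import *
f=cv2.imread("pics/top0.png")
print(onplane("top",[[286,245],[432,237],[320,136],[320,281]],0.0).round(3))
a=cv2.resize(f[190:290,370:500],None,fx=6,fy=6,interpolation=cv2.INTER_CUBIC);cv2.imwrite("pics/lid0.png",a)
b=cv2.resize(f[190:290,215:350],None,fx=5.5,fy=5.5,interpolation=cv2.INTER_CUBIC);cv2.imwrite("pics/pot0.png",b)
E
```

```text
[[ 0.419  0.16   0.   ]
 [ 0.439 -0.227  0.   ]
 [ 0.708  0.069  0.   ]
 [ 0.323  0.07   0.   ]]
```

View pics/lid0.png

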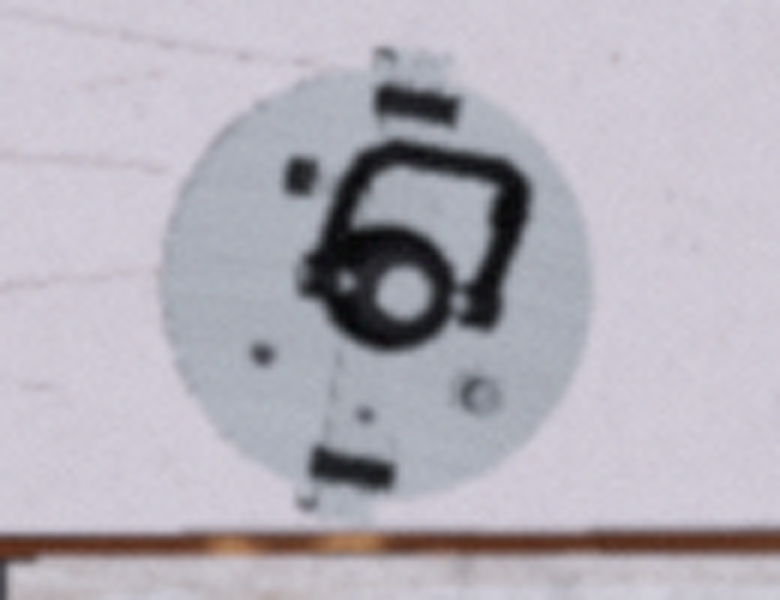

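View pics/pot0.png

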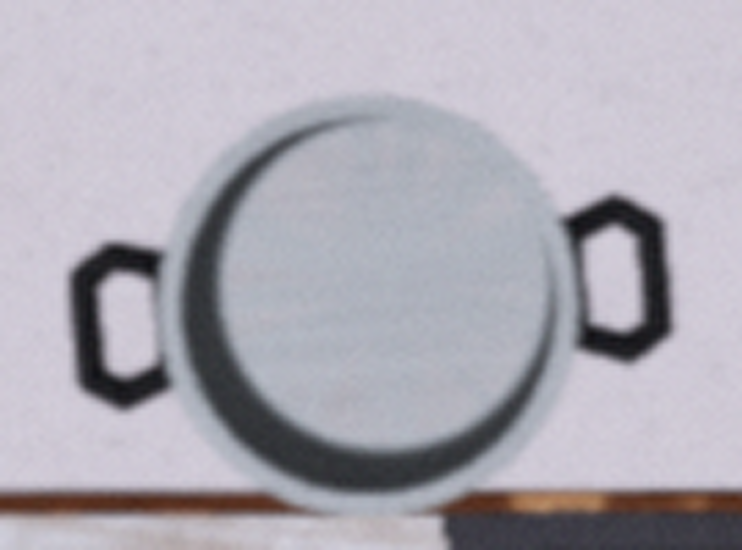

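The top view shows the lid at about (433,237): its bar lies on the image-up side with its middle near (445,217), and the jaws are near (440,207) and (428,268). The pot is at about (283,245), with handles near (237,249) and (328,241). Next I'll measure these precisely.

```bash
cat > meas.py <<'E'
from h import *
from scipy.optimize import least_squares
def robust(P,r):
    f=lambda p:np.hypot(P[:,0]-p[0],P[:,1]-p[1])-r
    s=least_squares(f,P[:,:2].mean(0),loss="cauchy",f_scale=.0015)
    e=f(s.x);return s.x,(abs(e)<.003).mean(),e[abs(e)<.003].std()
def greymask(f):
    g=cv2.GaussianBlur(f,(3,3),0).astype(int);return ((g[...,0]-g[...,1]<10)*0+((g[...,2]-g[...,1])<-1)).astype(np.uint8)
def edges(f,box,c,r):
    # radial strongest gradient of (R-G) + gray near expected circle
    pass
E
python3 - <<'E'
from meas import *
f=cv2.imread("pics/top0.png")
for p in [(400,237),(410,262),(385,240),(470,250),(300,250),(320,225),(300,200),(250,250),(249,230)]: print(p,f[p[1]-1:p[1]+2,p[0]-1:p[0]+2].mean((0,1)).round())
# radial edges: sample along rays around approx centre
def radial(c0,z,r,lo,hi,angs):
    out=[]
    b=cv2.GaussianBlur(f,(0,0),.8).astype(np.float32)
    rr=np.linspace(lo,hi,121)
    for a in angs:
        P=np.c_[c0[0]+rr*np.cos(a),c0[1]+rr*np.sin(a),np.full(121,z)]
        u=proj("top",P).astype(np.float32)
        s=cv2.remap(b,u[:,:1].copy(),u[:,1:].copy(),cv2.INTER_LINEAR)[:,0]
        v=s.sum(1)/3 + 2*(s[:,2]-s[:,1])
        g=np.gradient(v);i=np.argmax(g);out.append(P[i])
    return np.array(out)
A=np.linspace(-np.pi,np.pi,180,endpoint=False)
c=np.array(onplane("top",[[432,237]],.02)[0,:2])
for k in range(2):
    P=radial(c,.020,.093,.075,.108,A);c,fr,sd=robust(P,.093);print("lid",c.round(4),fr,sd, circ(P)[1])
lid=c
c=np.array(onplane("top",[[283,245]],.095)[0,:2])
for k in range(2):
    P=radial(c,.094,.092,.08,.105,A[(abs(A)<2)]);c,fr,sd=robust(P,.092);print("pot",c.round(4),fr,sd)
pot=c
blk=(f.max(2)<70).astype(np.uint8)
n,l,st,ce=cv2.connectedComponentsWithStats(blk[190:290,215:500])
for i in range(1,n):
    if st[i,4]>12: print(st[i],(ce[i]+[215,190]).round(1),onplane("top",[ce[i]+[215,190]],.085).round(4)[0])
E
```

```text
(400, 237) [187. 176. 172.]
(410, 262) [188. 178. 174.]
(385, 240) [213. 201. 206.]
(470, 250) [213. 200. 206.]
(300, 250) [189. 179. 176.]
(320, 225) [212. 200. 205.]
(300, 200) [212. 201. 206.]
(250, 250) [62. 57. 55.]
(249, 230) [181. 171. 167.]
lid [ 0.4409 -0.2213] 0.75 0.0009940723706641109 0.09117014363232437
lid [ 0.441  -0.2214] 0.7555555555555555 0.0009401882698322831 0.09117185565497746
pot [0.4253 0.1538] 0.591304347826087 0.0013369238518591722
pot [0.4256 0.1534] 0.6173913043478261 0.0014144736824033782
[218  15  13   5  44] [438.9 207. ] [ 0.5198 -0.2178  0.085 ]
[206  24  37  34 517] [437.9 231.3] [ 0.4608 -0.215   0.085 ]
[203  27   4   5  15] [419.4 218.9] [ 0.4909 -0.1703  0.085 ]
[ 34  30  60  59 450] [268.2 262.1] [0.3879 0.1964 0.085 ]
[103  36  18  29 176] [328.8 239.9] [0.4411 0.0494 0.085 ]
[ 13  45  17  29 172] [234.5 248.8] [0.4202 0.278  0.085 ]
[207  75  13   6  44] [428.2 267.9] [ 0.3726 -0.1906  0.085 ]
[82 93 36  7 99] [312.4 285.6] [0.3309 0.0895 0.085 ]
[109  93  46   7 201] [350.  286.3] [ 0.329  -0.0012  0.085 ]
```

```bash
cat > rad.py <<'E'
from meas import *
def radial(f,cam_,c0,z,lo,hi,angs,val,sgn):
    out=[];b=cv2.GaussianBlur(f,(0,0),.7).astype(np.float32);rr=np.linspace(lo,hi,121)
    for a in angs:
        P=np.c_[c0[0]+rr*np.cos(a),c0[1]+rr*np.sin(a),np.full(121,z)]
        u=proj(cam_,P).astype(np.float32)
        s=cv2.remap(b,u[:,:1].copy(),u[:,1:].copy(),cv2.INTER_LINEAR)[:,0]
        g=sgn*np.gradient(val(s));out.append(P[np.argmax(g)])
    return np.array(out)
E
python3 - <<'E'
from rad import *
f=cv2.imread("pics/top0.png")
gray=lambda s:s.mean(1); col=lambda s:s.mean(1)+2*(s[:,2]-s[:,1])
d=np.radians
for nm,z,r,sg,v,a0,a1 in [("in",.095,.082,-1,gray,60,260),("in",.095,.082,-1,gray,80,230),("outfar",.095,.092,1,col,30,75),("outfar2",.095,.092,1,col,105,150)]:
    c=np.array([.4256,.1634]);A=d(np.arange(a0,a1,2))
    if nm=="in":
        for k in range(3):
            P=radial(f,"top",c,z,r-.012,r+.007,A,v,-sg);c,fr,sd=robust(P,r);print(nm,c.round(4),fr.round(2),sd,circ(P))
        ci=c
    else:
        P=radial(f,"top",ci,z,r-.006,r+.012,A,v,sg);e=np.hypot(*(P[:,:2]-ci).T);print(nm,np.median(e),e.std())
print(onplane("top",[[282.3,245.5]],.095))
# handles outer ends
print(onplane("top",[[228,249],[336.5,240]],.085))
g=cv2.imread("pics/scene0.png")
print(proj("scene",[[*(ci+r*np.array([np.cos(a),np.sin(a)])),.095] for r in (.092,) for a in np.arange(0,6.28,np.pi/4)]).round(1))
# bail from bar pixel
lid=np.array([.441,-.2214])
dirp=onplane("top",[[438.9,207],[428.2,267.9]],.03)[:,:2];v=dirp[0]-dirp[1];ang=np.arctan2(v[1],v[0]);print("lid -x yaw deg",np.degrees(ang),dirp,dirp.mean(0))
for t in np.arange(.3,.7,.05):
    p=lid+65e-3*np.cos(t)*np.array([np.cos(ang),np.sin(ang)]);n=np.array([-np.sin(ang),np.cos(ang)])
    B=[[*(p+n*k*.028),.05+.065*np.sin(t)] for k in (-1,0,1)]
    print(t.round(2),proj("top",B).round(1).tolist(),proj("scene",B).round(1).tolist())
a=cv2.resize(g[150:280,240:460],None,fx=3.6,fy=3.6,interpolation=cv2.INTER_CUBIC);cv2.imwrite("pics/sc0.png",a)
E
```

```text
in [0.4306 0.1628] 1.0 0.0007061578772286659 (array([0.4297441 , 0.16313833]), np.float64(0.08135572463194683))
in [0.4306 0.1628] 1.0 0.0007582135062614011 (array([0.42995028, 0.16307341]), np.float64(0.08148066592471262))
in [0.4306 0.1627] 1.0 0.0006858933436410037 (array([0.43008047, 0.16293573]), np.float64(0.0815613933307272))
in [0.3811 0.1866] 0.07 0.001078071736072295 (array([0.42979445, 0.16314216]), np.float64(0.08140816730442074))
in [0.2589 0.2663] 0.15 0.0015680358667104206 (array([0.37544726, 0.19175964]), np.float64(0.07617892117232056))
in [0.2702 0.2677] 0.44 0.0012467169959430942 (array([0.2598931 , 0.26802557]), np.float64(0.07742783007377763))
outfar 0.09529999999999998 0.005031182538088732
outfar2 0.0938 0.005450839757713686
[[0.42904227 0.16123373 0.095     ]]
[[0.41968241 0.29387181 0.085     ]
 [0.44071253 0.03084903 0.085     ]]
[[309.1 256.9]
 [291.6 278.8]
 [303.9 304.8]
 [343.5 317.7]
 [383.4 306.6]
 [395.7 280.8]
 [377.6 258. ]
 [343.1 249.1]]
lid -x yaw deg -10.491198354888564 [[ 0.51853834 -0.2360257 ]
 [ 0.36245079 -0.20712138]] [ 0.44049457 -0.22157354]
0.3 [[454.0, 216.0], [442.9, 214.0], [431.7, 212.0]] [[417.3, 166.3], [409.9, 168.6], [402.4, 171.0]]
0.35 [[454.4, 216.5], [443.2, 214.5], [432.0, 212.4]] [[417.7, 165.4], [410.3, 167.8], [402.7, 170.2]]
0.4 [[454.8, 217.0], [443.5, 215.0], [432.3, 213.0]] [[418.1, 164.6], [410.7, 166.9], [403.1, 169.3]]
0.45 [[455.1, 217.6], [443.9, 215.6], [432.6, 213.5]] [[418.5, 163.8], [411.1, 166.2], [403.5, 168.5]]
0.5 [[455.5, 218.3], [444.2, 216.2], [432.9, 214.2]] [[419.0, 163.1], [411.5, 165.4], [403.9, 167.8]]
0.55 [[455.8, 219.0], [444.4, 216.9], [433.1, 214.9]] [[419.5, 162.4], [412.0, 164.7], [404.4, 167.1]]
0.6 [[456.1, 219.8], [444.7, 217.7], [433.3, 215.6]] [[420.0, 161.7], [412.5, 164.0], [404.9, 166.4]]
0.65 [[456.4, 220.6], [444.9, 218.5], [433.5, 216.5]] [[420.6, 161.1], [413.1, 163.4], [405.5, 165.8]]
```

View pics/sc0.png

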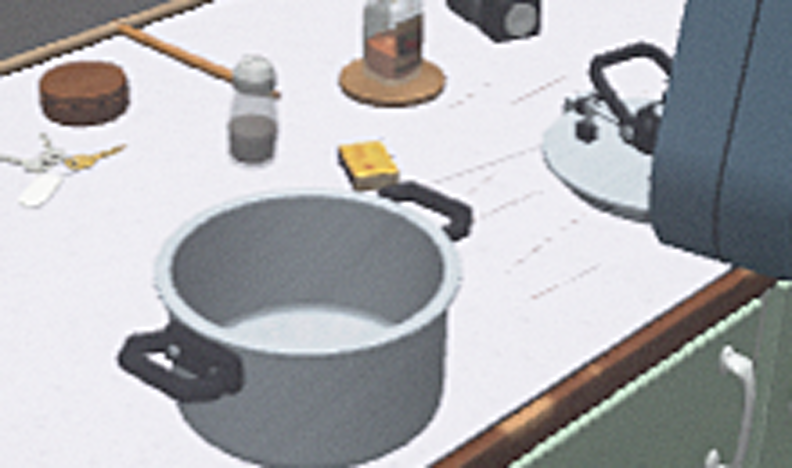

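```bash
cat > go.py <<'E'
from h import *
import sys
def go(x,y,z,tydeg=None):
    s=observe();q=s["orientation"];Rm=R.from_quat([q[1],q[2],q[3],q[0]]).as_matrix()
    p=s["tool_pos"];d=Rm.T@(np.array([x,y,z])-p)
    a=np.degrees(np.arctan2(Rm[1,1],Rm[0,1]))
    t="" if tydeg is None else -np.radians((tydeg-a+180)%360-180)
    print("shift",d.round(4),"turn",t,"| at",p.round(4),"tyaw",a.round(2),"tilt",Rm[2].round(4),"F",s["contact_force"].round(2),"gap",round(s["finger_gap"],3))
if __name__=="__main__": go(*map(float,sys.argv[1:]))
E
python3 go.py .4965 -.2317 .16 -10.5
python3 - <<'E'
from h import *
c=np.array([.4306,.1628])
print(proj("scene",[[*(c+.092*np.array([np.cos(a),np.sin(a)])),.095] for a in np.arange(0,6.28,np.pi/18)]).round(1)[[0,9,18,27]], "extents",(lambda u:(u.min(0),u.max(0)))(proj("scene",[[*(c+.092*np.array([np.cos(a),np.sin(a)])),.095] for a in np.arange(0,6.28,np.pi/18)])))
E
```

```text
shift [ 0.3509 -0.1287  0.0291] turn -0.9487357644883162 | at [ 0.2335 -0.4974  0.1888] tyaw -64.86 tilt [ 3.0e-04 -1.6e-03 -1.0e+00] F [ 0.66 -0.51 -0.55] gap 1.005
[[297.4 207.1]
 [291.7 239.5]
 [355.9 240.3]
 [354.2 207.7]] extents (array([282.05007991, 201.62867918]), array([367.6456754 , 247.66537585]))
```

The scene view shows the pot rim spanning columns 283–368 and rows 203–249, which matches the projection of the measured pot. The bar appears near (415,164). Moving above the bar now.

Emit:
{"fn": "arm_command", "kwargs": {
  "plan": [-0.3,0.12,-0.044,0.01,-0.3,-0.3,0.24,-0.088,0.02,-0.65,-0.3,0.351,-0.129,0.029,-0.949,-0.3,0.351,-0.129,0.029,-0.949,-0.3,0.351,-0.129,0.029,-0.949,-0.3,0.351,-0.129,0.029,-0.949,-0.3,0.351,-0.129,0.029,-0.949,-0.3,0.351,-0.129,0.029,-0.949,-0.3,0.351,-0.129,0.029,-0.949,-0.3,0.351,-0.129,0.029,-0.949,-0.3,0.351,-0.129,0.029,-0.949,-0.3,0.351,-0.129,0.029,-0.949,-0.3,0.351,-0.129,0.029,-0.949]
}}

```text
t: 1.18
tool_pos: [0.4958, -0.233, 0.1604]
orientation: [-0.0, 0.769, 0.639, -0.0]
contact_force: [-0.7, -0.9, -0.2]
finger_gap: 0.353
grip_force: 0.0
```

```bash
python3 go.py .4965 -.2317 .07 -10.5
python3 - <<'E'
from h import *
f=grab_frame("top")[:,:,::-1];g=grab_frame("scene")[:,:,::-1]
a=np.hstack([cv2.resize(f[170:290,350:500],(400,320)),cv2.resize(g[100:260,340:540],(400,320))]);cv2.imwrite("pics/m1.png",a)
E
```

```text
shift [0.0014 0.0005 0.0904] turn -0.0011038863126916526 | at [ 0.4958 -0.233   0.1604] tyaw -10.56 tilt [-2.e-04 -7.e-04 -1.e+00] F [-0.69 -0.85 -0.16] gap 0.353
```

View pics/m1.png

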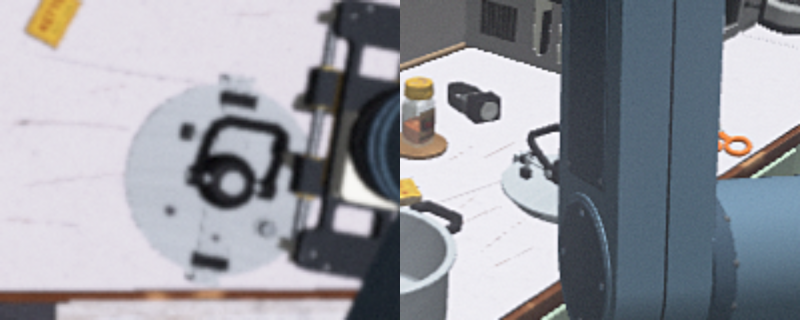

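The handle is clear and the gripper is above it; in this view it sits to the right of the lid because of its height. Descending so the fingers straddle the bar.

Emit:
{"fn": "arm_command", "kwargs": {
  "plan": [-0.3,0.0014,0.0005,0.03,0,-0.3,0.0014,0.0005,0.06,0,-0.3,0.0014,0.0005,0.08,0,-0.3,0.0014,0.0005,0.09,0,-0.3,0.0014,0.0005,0.09,0,-0.6,0.0014,0.0005,0.09,0,-0.6,0.0014,0.0005,0.09,0]
}}

```text
t: 1.87
tool_pos: [0.4982, -0.2319, 0.072]
orientation: [0.001, 0.769, 0.639, 0.0]
contact_force: [-0.6, 0.2, -0.1]
finger_gap: 0.255
grip_force: 0.0
```

```bash
python3 go.py .4965 -.2317 .07 -10.5
python3 - <<'E'
import numpy as np
# arc waypoints: bar along tool y (lid -x), z; relative to theta0
t0=.52
for t in np.linspace(t0,1.6,9): print(round(t,2),(65*(np.cos(t)-np.cos(t0))).round(1),(-65*(np.sin(t)-np.sin(t0))).round(1))
E
```

```text
shift [-0.0001 -0.0017  0.002 ] turn -0.0005853922437541219 | at [ 0.4982 -0.2319  0.072 ] tyaw -10.53 tilt [-0.0011  0.0023 -1.    ] F [-0.6   0.2  -0.11] gap 0.255
0.52 0.0 -0.0
0.66 -4.9 -7.3
0.79 -10.7 -13.9
0.92 -17.3 -19.6
1.06 -24.6 -24.4
1.2 -32.6 -28.2
1.33 -40.9 -30.8
1.46 -49.5 -32.3
1.6 -58.3 -32.7
```

Emit:
{"fn": "arm_command", "kwargs": {
  "plan": [-0.62,0,-0.002,0,0,-0.62,0,-0.004,0,0,-0.62,0,-0.006,-0.0035,0,-0.62,0,-0.008,-0.007,0,-0.62,0,-0.011,-0.0105,0,-0.62,0,-0.014,-0.0138,0,-0.62,0,-0.017,-0.0168,0,-0.62,0,-0.02,-0.0195,0,-0.62,0,-0.024,-0.022,0,-0.62,0,-0.028,-0.0243,0,-0.62,0,-0.032,-0.0265,0,-0.62,0,-0.036,-0.028,0,-0.62,0,-0.04,-0.0295,0,-0.62,0,-0.044,-0.0305,0,-0.62,0,-0.048,-0.0315,0,-0.62,0,-0.052,-0.032,0,-0.62,0,-0.055,-0.0325,0,-0.62,0,-0.056,-0.0325,0,-0.62,0,-0.056,-0.0325,0]
}}

```text
t: 3.45
tool_pos: [0.4421, -0.2205, 0.1031]
orientation: [0.0, 0.769, 0.639, 0.0]
contact_force: [0.2, -0.2, 0.2]
finger_gap: 0.191
grip_force: 0.0
```

```bash
python3 go.py .441 -.2214 .1 -10.5
python3 - <<'E'
from h import *
f=grab_frame("top")[:,:,::-1];g=grab_frame("scene")[:,:,::-1]
cv2.imwrite("pics/full2.png",f)
a=np.hstack([cv2.resize(f[170:290,350:500],(400,320)),cv2.resize(g[80:240,340:540],(400,320))]);cv2.imwrite("pics/m2.png",a)
E
```

```text
shift [-0.0011 -0.0009  0.0031] turn 5.0898893713166995e-05 | at [ 0.4421 -0.2205  0.1031] tyaw -10.5 tilt [ 0.e+00  1.e-04 -1.e+00] F [ 0.16 -0.22  0.19] gap 0.191
```

View pics/m2.png

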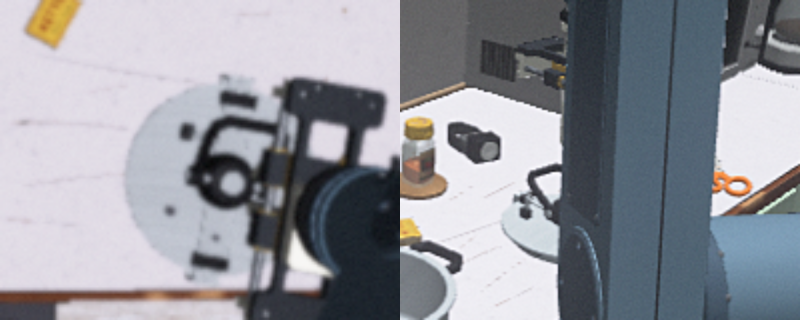

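Run:
```python
from h import *
P=[[.442,-.2205,.103],[.442,-.2205,.187],[.534,-.237,.187],[.35,-.204,.187],[.4974,-.2318,.082]]
print(proj("top",P).round(1).tolist());print(proj("scene",P).round(1).tolist())
f=cv2.imread("pics/full2.png");g=grab_frame("scene")[:,:,::-1]
a=np.hstack([cv2.resize(f[150:290,370:510],(400,400),interpolation=cv2.INTER_CUBIC),cv2.resize(g[80:220,340:480],(400,400),interpolation=cv2.INTER_CUBIC)]);cv2.imwrite("pics/m3.png",a)
```

```text
[[442.8, 239.9], [456.1, 244.1], [463.3, 201.2], [448.8, 287.1], [444.3, 216.1]]
[[426.4, 165.4], [429.9, 135.8], [405.2, 125.7], [457.9, 147.3], [411.5, 165.1]]
```

View pics/m3.png

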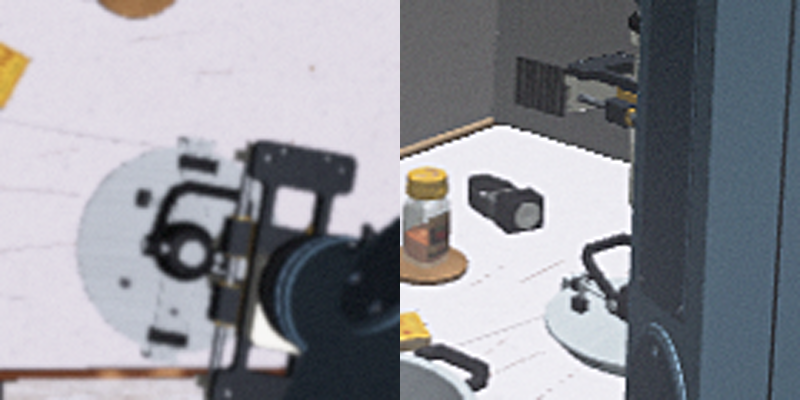

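Run:
```python
from h import *
for z in (.15,.2,.25,.3,.35):
    a=onplane("top",[[456.8,201.8],[494,206]],z);print(z,a.round(3).tolist(),proj("scene",a).round(1).tolist())
print(proj("top",[[.2335,-.4974,.1888],[.2335,-.4974,.27]]))
s=observe();print(s["q"])
f=cv2.imread("pics/top0.png");cv2.imwrite("pics/m4.png",cv2.resize(f[300:400,540:640],(600,600),interpolation=cv2.INTER_CUBIC))
```

```text
0.15 [[0.533, -0.237, 0.15], [0.523, -0.321, 0.15]] [[404.5, 138.5], [425.4, 131.9]]
0.2 [[0.533, -0.218, 0.2], [0.524, -0.297, 0.2]] [[401.5, 122.9], [421.9, 117.0]]
0.25 [[0.533, -0.199, 0.25], [0.525, -0.273, 0.25]] [[398.4, 106.3], [418.2, 101.1]]
0.3 [[0.534, -0.18, 0.3], [0.526, -0.249, 0.3]] [[395.0, 88.7], [414.2, 84.2]]
0.35 [[0.534, -0.161, 0.35], [0.527, -0.225, 0.35]] [[391.5, 69.8], [410.0, 66.0]]
[[585.95811022 341.0250867 ]
 [616.22470052 356.87377464]]
[-6.88559734e-01  2.38357898e-01  1.78962084e+00  6.17607686e-05
  1.11355303e+00 -5.05572301e-01]
```

View pics/m4.png

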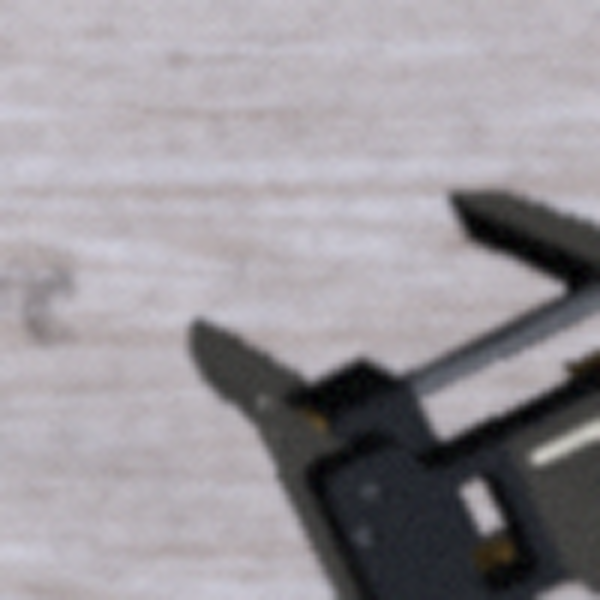

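The measured poses should have put the fingers around the bar, but the pictures show the handle unmoved (corner near (430,218)) and the gripper higher than expected. I'll check the reported TCP against the camera over free counter.

Emit:
{"fn": "arm_command", "kwargs": {
  "plan": [-0.62,0,0,-0.03,0,-0.62,0,0,-0.06,0,-0.62,-0.03,0,-0.06,0,-0.62,-0.06,0,-0.06,0,-0.62,-0.1,0,-0.06,0,-0.62,-0.14,0,-0.06,0,-0.62,-0.18,0,-0.06,0,-0.62,-0.2,0,-0.06,0,-0.62,-0.2,0,-0.06,0,-0.62,-0.2,0,-0.06,0]
}}

```text
t: 4.43
tool_pos: [0.4054, -0.4179, 0.1623]
orientation: [-0.001, 0.769, 0.639, 0.0]
contact_force: [-0.0, 0.2, 0.4]
finger_gap: 0.189
grip_force: 0.0
```

Run:
```python
from h import *
s=observe();p=s["tool_pos"];print(p,s["finger_gap"])
f=grab_frame("top")[:,:,::-1].copy();g=grab_frame("scene")[:,:,::-1].copy();cv2.imwrite("pics/full3.png",f);cv2.imwrite("pics/sc3.png",g)
f0=cv2.imread("pics/top0.png")
m=((cv2.absdiff(f,f0).max(2)>45)).astype(np.uint8);m=cv2.morphologyEx(m,cv2.MORPH_OPEN,np.ones((2,2)))
for r in range(195,300,3):
    c=np.flatnonzero(m[r,440:640]);print(r,c[:1]+440,end="; ")
print();print("tcp",proj("top",[p]),[ (z,proj("top",[[p[0],p[1],p[2]+z]]).round(1)[0].tolist()) for z in (.019,.05,.084)])
n,l,st,ce=cv2.connectedComponentsWithStats(m);print([ (st[i].tolist()) for i in range(1,n) if st[i,4]>100])
cv2.imwrite("pics/m5.png",np.hstack([cv2.resize(f[180:300,440:580],(420,360),interpolation=cv2.INTER_CUBIC),cv2.resize(g[60:180,340:480],(380,360),interpolation=cv2.INTER_CUBIC)]))
```

```text
[ 0.40544249 -0.41791556  0.16234676] 0.1887690317827417
195 []; 198 []; 201 []; 204 []; 207 []; 210 []; 213 []; 216 []; 219 [580]; 222 [567]; 225 [567]; 228 [572]; 231 [572]; 234 [571]; 237 [571]; 240 [570]; 243 [570]; 246 [569]; 249 [564]; 252 [549]; 255 [547]; 258 [549]; 261 [561]; 264 [566]; 267 [545]; 270 [545]; 273 [548]; 276 [555]; 279 [559]; 282 [558]; 285 [558]; 288 [561]; 291 [562]; 294 [561]; 297 [561]; 
tcp [[540.83982171 258.88961508]] [(0.019, [546.1, 260.3]), (0.05, [555.3, 262.7]), (0.084, [566.2, 265.6])]
[[545, 219, 95, 120, 6379], [591, 336, 49, 39, 975], [264, 347, 47, 53, 1605], [325, 346, 106, 54, 2285], [572, 354, 18, 19, 186], [585, 375, 13, 25, 113]]
```

View pics/m5.png

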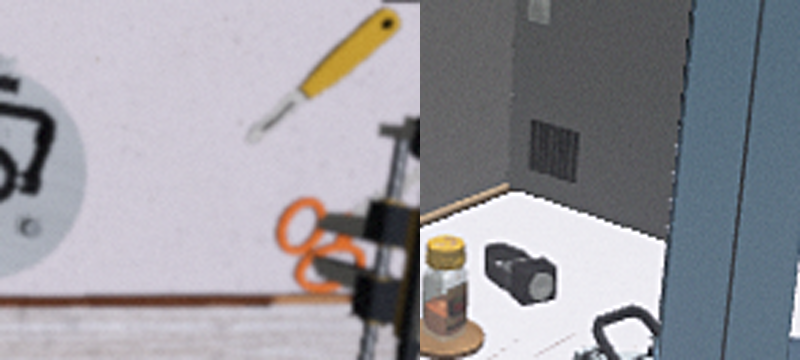

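The fingertips appear at about (546,254) and (544,268), some 5 px from the projected TCP. That puts the real tips roughly 20 mm above the reported TCP, so they passed over the bar. I'll repeat with the fingers deeper, which is safe either way.

```bash
python3 go.py .4995 -.2322 .12 -10.5;python3 go.py .4995 -.2322 .05 -10.5
```

```text
shift [0.1977 0.0586 0.0429] turn 0.0005964651955931627 | at [ 0.406  -0.416   0.1627] tyaw -10.47 tilt [ 1.3e-03 -6.0e-04 -1.0e+00] F [0.15 0.37 0.49] gap 0.193
shift [0.1976 0.0586 0.1129] turn 0.0005964651955931627 | at [ 0.406  -0.416   0.1627] tyaw -10.47 tilt [ 1.3e-03 -6.0e-04 -1.0e+00] F [0.15 0.37 0.49] gap 0.193
```

Emit:
{"fn": "arm_command", "kwargs": {
  "plan": [-0.46,0.04,0.012,0,0,-0.46,0.08,0.024,0,0,-0.46,0.12,0.036,0,0,-0.46,0.16,0.048,0.02,0,-0.46,0.197,0.0586,0.043,0,-0.46,0.197,0.0586,0.043,0,-0.46,0.197,0.0586,0.06,0,-0.46,0.197,0.0586,0.075,0,-0.46,0.197,0.0586,0.085,0,-0.46,0.197,0.0586,0.09,0,-0.46,0.197,0.0586,0.09,0]
}}

```text
t: 5.45
tool_pos: [0.4987, -0.2333, 0.0722]
orientation: [-0.001, 0.769, 0.64, -0.0]
contact_force: [-0.4, 0.2, 0.1]
finger_gap: 0.269
grip_force: 0.0
```

```bash
python3 go.py .4995 -.2322 .05 -10.5
```

```text
shift [0.0012 0.0007 0.0222] turn 0.0007105883097541454 | at [ 0.4987 -0.2333  0.0722] tyaw -10.46 tilt [ 9.0e-04 -1.8e-03 -1.0e+00] F [-0.38  0.2   0.08] gap 0.269
```

Emit:
{"fn": "arm_command", "kwargs": {
  "plan": [-0.46,0.001,0,0.006,0,-0.46,0.001,0,0.012,0,-0.46,0.001,0,0.012,0]
}}

```text
t: 5.7
tool_pos: [0.4991, -0.233, 0.0604]
orientation: [-0.0, 0.769, 0.639, -0.0]
contact_force: [-0.5, -0.9, -0.2]
finger_gap: 0.267
grip_force: 0.0
```

Emit:
{"fn": "arm_command", "kwargs": {
  "plan": [-0.46,0,0,0.005,0,-0.46,0,0,0.01,0,-0.46,0,0,0.01,0]
}}

```text
t: 5.95
tool_pos: [0.499, -0.2329, 0.0501]
orientation: [-0.001, 0.769, 0.639, -0.0]
contact_force: [0.2, -0.4, -0.7]
finger_gap: 0.27
grip_force: 0.0
```

Emit:
{"fn": "arm_command", "kwargs": {
  "plan": [-0.62,0,-0.003,0,0,-0.62,0,-0.006,0,0,-0.62,0,-0.009,-0.0035,0,-0.62,0,-0.011,-0.007,0,-0.62,0,-0.014,-0.0105,0,-0.62,0,-0.017,-0.0138,0,-0.62,0,-0.02,-0.0168,0,-0.62,0,-0.023,-0.0195,0,-0.62,0,-0.027,-0.022,0,-0.62,0,-0.031,-0.0243,0,-0.62,0,-0.035,-0.0265,0,-0.62,0,-0.039,-0.028,0,-0.62,0,-0.043,-0.0295,0,-0.62,0,-0.047,-0.0305,0,-0.62,0,-0.051,-0.0315,0,-0.62,0,-0.055,-0.032,0,-0.62,0,-0.058,-0.0325,0,-0.62,0,-0.059,-0.0325,0,-0.62,0,-0.059,-0.0325,0]
}}

```text
t: 7.53
tool_pos: [0.4407, -0.2221, 0.0832]
orientation: [-0.001, 0.769, 0.639, -0.0]
contact_force: [0.5, 0.1, -0.2]
finger_gap: 0.187
grip_force: 0.0
```

```bash
python3 go.py .441 -.2214 .075 -10.5
python3 - <<'E'
from h import *
f=grab_frame("top")[:,:,::-1].copy();f0=cv2.imread("pics/top0.png");cv2.imwrite("pics/full4.png",f)
for n,i in(("before",f0),("now",f)):
    print(n);print("\n".join("".join("#" if v<80 else "." for v in r) for r in i[200:274,400:465].max(2)))
E
```

```text
shift [0.0007 0.0002 0.0082] turn 4.5691892068167904e-05 | at [ 0.4407 -0.2221  0.0832] tyaw -10.5 tilt [ 5.0e-04 -1.3e-03 -1.0e+00] F [ 0.46  0.07 -0.17] gap 0.187
before
.................................................................
.................................................................
.................................................................
.................................................................
.................................................................
.................................######..........................
.................................###########.....................
.................................#############...................
.................................#############...................
........................................######...................
.................................................................
.................................................................
.................................................................
.................................................................
....
[... 8143 characters left out ...]
.........................####........###
..................................................####..........#
.......................#..........................###............
.......................#####......................####...........
......................############................####...........
......................#############...............####...........
.........................##########...............####...........
..............................#####...............####...........
..................................................###............
..................................................###............
..................................................###............
```

The handle has swung up and the lid has not moved; the jaw marks are at the same pixels. Lowering slightly, then closing on the bar.

Emit:
{"fn": "arm_command", "kwargs": {
  "plan": [-0.62,0.0007,0,0.004,0,-0.62,0.0007,0,0.008,0,-0.62,0.0007,0,0.008,0,-1,0.0007,0,0.008,0,-1,0.0007,0,0.008,0,-1,0.0007,0,0.008,0,-1,0.0007,0,0.008,0,-1,0.0007,0,0.008,0,-1,0.0007,0,0.008,0]
}}

```text
t: 8.33
tool_pos: [0.4415, -0.2215, 0.0752]
orientation: [-0.0, 0.769, 0.64, -0.0]
contact_force: [1.2, -0.3, -5.4]
finger_gap: 0.109
grip_force: 30.0
```

Emit:
{"fn": "arm_command", "kwargs": {
  "plan": [-1,0,0,-0.004,0,-1,0,0,-0.01,0,-1,0,0,-0.025,0,-1,0,0,-0.045,0,-1,0,0,-0.065,0,-1,0,0,-0.085,0,-1,0,0,-0.105,0,-1,0,0,-0.12,0,-1,0,0,-0.13,0,-1,0,0,-0.135,0,-1,0,0,-0.135,0,-1,0,0,-0.135,0]
}}

```text
t: 9.33
tool_pos: [0.4412, -0.2213, 0.2098]
orientation: [-0.001, 0.769, 0.64, -0.0]
contact_force: [-0.2, 0.1, -9.7]
finger_gap: 0.107
grip_force: 30.0
```

Run:
```python
from rad import *
s=observe();p=s["tool_pos"];print(p,s["contact_force"],s["torque"],s["finger_gap"])
f=grab_frame("top")[:,:,::-1].copy();cv2.imwrite("pics/full5.png",f)
col=lambda s:s.mean(1)+2*(s[:,2]-s[:,1])
for z in (.147,.155,.162):
    c=p[:2].copy()
    for k in range(3):
        P=radial(f,"top",c,z,.078,.105,np.radians(np.arange(20,175,2)),col,1);c,fr,sd=robust(P,.093)
    print(z,c.round(4),(c-p[:2]).round(4),round(fr,2),sd.round(5),circ(P))
blk=(f.max(2)<80).astype(np.uint8)
n,l,st,ce=cv2.connectedComponentsWithStats(blk[150:300,380:470])
print([(st[i].tolist(),(ce[i]+[380,150]).round(1).tolist()) for i in range(1,n) if 8<st[i,4]<200])
```

```text
[ 0.44118377 -0.22134003  0.20976978] [-0.24094343  0.09047718 -9.7045098 ] [-0.0216804  -0.02117582 -0.00417441] 0.10695636790679108
0.147 [ 0.4399 -0.2217] [-0.0012 -0.0004] 0.87 0.00086 (array([ 0.44018065, -0.21924938]), np.float64(0.0909789838451712))
0.155 [ 0.4408 -0.2201] [-0.0003  0.0013] 0.88 0.00077 (array([ 0.44127817, -0.2164616 ]), np.float64(0.0900649852721265))
0.162 [ 0.4414 -0.2185] [0.0003 0.0029] 0.86 0.00072 (array([ 0.4420636 , -0.21348182]), np.float64(0.08893576953838121))
[([71, 55, 16, 7, 67], [458.7, 208.4]), ([54, 70, 6, 6, 28], [436.5, 222.5]), ([59, 126, 16, 7, 69], [446.4, 279.3]), ([80, 142, 10, 8, 49], [465.7, 296.4])]
```

Emit:
{"fn": "arm_command", "kwargs": {
  "plan": [-1,0.005,-0.001,0,0,-1,0.017,-0.0036,0,0,-1,0.035,-0.0075,0,0,-1,0.06,-0.0128,0,0,-1,0.09,-0.0192,0,0,-1,0.12,-0.0256,0,0,-1,0.15,-0.032,0,0,-1,0.18,-0.0384,0,0,-1,0.21,-0.0448,0,0,-1,0.24,-0.0512,0,0,-1,0.27,-0.0576,0,0,-1,0.3,-0.064,0,0,-1,0.325,-0.0693,0,0,-1,0.345,-0.0736,0,0,-1,0.36,-0.0768,0,0,-1,0.37,-0.0789,0,0,-1,0.375,-0.08,0,0,-1,0.375,-0.08,0,0,-1,0.375,-0.08,0,0]
}}

```text
t: 10.97
tool_pos: [0.431, 0.1612, 0.2104]
orientation: [0.0, 0.769, 0.64, -0.0]
contact_force: [0.5, -0.5, -9.9]
finger_gap: 0.109
grip_force: 30.0
```

```bash
cat > lidpos.py <<'E'
from rad import *
def lidpos(name,zl,a0,a1,off=(0,0)):
    s=observe();p=s["tool_pos"];print(p.round(4),s["contact_force"].round(2),s["torque"].round(3),round(s["finger_gap"],3),s["q"].round(2))
    f=grab_frame("top")[:,:,::-1].copy();cv2.imwrite("pics/%s.png"%name,f)
    cv2.imwrite("pics/%s_s.png"%name,grab_frame("scene")[:,:,::-1])
    col=lambda s:s.mean(1)+2*(s[:,2]-s[:,1])
    for dz in (.018,.022):
        c=p[:2].copy()
        for k in range(3):
            P=radial(f,"top",c,zl+dz,.08,.105,np.radians(np.arange(a0,a1,2)),col,1);c,fr,sd=robust(P,.093)
        print(dz,c.round(4),(c-p[:2]).round(4),round(fr,2),sd.round(5),circ(P))
    return f
E
python3 - <<'E'
from lidpos import *
lidpos("full6",.1348,20,120)
lidpos("full6b",.1348,-60,120)
E
python3 go.py .4308 .1622 .18 -10.5
```

```text
[0.431  0.1612 0.2104] [ 0.45 -0.5  -9.86] [-0.157 -0.029 -0.   ] 0.109 [ 0.12  0.08  1.7  -0.    1.36  0.3 ]
0.018 [0.5386 0.3094] [0.1076 0.1482] 0.38 0.00135 (array([0.54772644, 0.33529674]), np.float64(0.07279481404638889))
0.022 [0.4315 0.1593] [ 0.0005 -0.0019] 0.6 0.00115 (array([0.43830605, 0.16288688]), np.float64(0.08905662725765708))
[0.4313 0.1606 0.2105] [ 0.05 -0.84 -8.87] [-0.101 -0.013 -0.003] 0.109 [ 0.11  0.08  1.7  -0.    1.36  0.3 ]
0.018 [0.4295 0.1597] [-0.0018 -0.0009] 0.53 0.00084 (array([0.43769233, 0.16393007]), np.float64(0.08669262003754348))
0.022 [0.4295 0.1595] [-0.0017 -0.0012] 0.54 0.00111 (array([0.43537049, 0.1634764 ]), np.float64(0.08851862798612406))
shift [ 0.0013 -0.0009  0.0306] turn -0.0011184439742220257 | at [0.4314 0.1608 0.2106] tyaw -10.56 tilt [-2.e-04  0.e+00 -1.e+00] F [-0.17  0.46 -9.11] gap 0.106
```

Emit:
{"fn": "arm_command", "kwargs": {
  "plan": [-1,0.0024,0,0.006,0,-1,0.0024,0,0.014,0,-1,0.0024,0,0.022,0,-1,0.0024,0,0.03,0,-1,0.0024,0,0.034,0,-1,0.0024,0,0.038,0,-1,0.0024,0,0.04,0,-1,0.0024,0,0.042,0,-1,0.0024,0,0.044,0,-1,0.0024,0,0.044,0]
}}

```text
t: 12.0
tool_pos: [0.4317, 0.1639, 0.1664]
orientation: [-0.0, 0.769, 0.64, -0.0]
contact_force: [-0.2, -0.5, -9.5]
finger_gap: 0.106
grip_force: 30.0
```

Emit:
{"fn": "arm_command", "kwargs": {
  "plan": [-1,0,0,0.001,0,-1,0,0,0.002,0,-1,0,0,0.003,0,-1,0,0,0.004,0,-1,0,0,0.005,0,-1,0,0,0.006,0,-1,0,0,0.007,0,-1,0,0,0.007,0]
}}

```text
t: 12.67
tool_pos: [0.4315, 0.1639, 0.1593]
orientation: [-0.0, 0.769, 0.64, -0.0]
contact_force: [0.3, -0.2, -9.9]
finger_gap: 0.106
grip_force: 30.0
```

Emit:
{"fn": "arm_command", "kwargs": {
  "plan": [-1,0,0,0.0008,0,-1,0,0,0.0016,0,-1,0,0,0.0024,0,-1,0,0,0.0032,0,-1,0,0,0.0032,0,-1,0,0,0.0032,0]
}}

```text
t: 13.17
tool_pos: [0.4317, 0.164, 0.1564]
orientation: [-0.0, 0.769, 0.64, 0.0]
contact_force: [-0.7, -0.1, -9.0]
finger_gap: 0.107
grip_force: 30.0
```

```bash
python3 go.py .4308 .1622 .152 -10.5; python3 -c "
from h import *
s=observe();print(s['torque'],s['contact_force'])"
```

```text
shift [-0.0019 -0.0006  0.0044] turn 0.0002490577212200529 | at [0.4317 0.164  0.1564] tyaw -10.49 tilt [ 0.  0. -1.] F [-0.73 -0.08 -9.  ] gap 0.107
[ 0.00334285 -0.05704718 -0.04484134] [-0.72983559 -0.07678349 -8.99600468]
```

Nothing touches yet. Continuing in small steps.

Emit:
{"fn": "arm_command", "kwargs": {
  "plan": [-1,0,0,0.0005,0,-1,0,0,0.001,0,-1,0,0,0.0015,0,-1,0,0,0.0015,0]
}}

```text
t: 13.5
tool_pos: [0.4326, 0.1639, 0.156]
orientation: [0.001, 0.769, 0.64, 0.001]
contact_force: [-3.2, -0.3, 3.0]
finger_gap: 0.109
grip_force: 30.0
```

Emit:
{"fn": "arm_command", "kwargs": {
  "plan": [-1,0,0,0.0005,0,-1,0,0,0.001,0,-1,0,0,0.001,0]
}}

```text
t: 13.75
tool_pos: [0.4333, 0.1639, 0.1558]
orientation: [0.001, 0.769, 0.64, 0.002]
contact_force: [-1.5, -0.9, 8.6]
finger_gap: 0.108
grip_force: 30.0
```

Emit:
{"fn": "arm_command", "kwargs": {
  "plan": [-1,0,0,0.0005,0,-1,0,0,0.001,0,-1,0,0,0.001,0]
}}

```text
t: 14.0
tool_pos: [0.4334, 0.1639, 0.1551]
orientation: [0.001, 0.769, 0.64, 0.002]
contact_force: [-1.7, -1.5, 10.1]
finger_gap: 0.108
grip_force: 30.0
```

Emit:
{"fn": "arm_command", "kwargs": {
  "plan": [-1,0,0,0.0005,0,-1,0,0,0.001,0,-1,0,0,0.001,0]
}}

```text
t: 14.25
tool_pos: [0.4335, 0.1639, 0.1541]
orientation: [0.001, 0.769, 0.64, 0.002]
contact_force: [-3.2, -1.6, 10.2]
finger_gap: 0.108
grip_force: 30.0
```

```bash
python3 -c "
from h import *
s=observe();print(s['torque'],s['contact_force'],s['orientation'],s['tool_pos'])"
```

```text
[-0.27484836  0.49501066 -0.02019109] [-3.15494112 -1.59020329 10.22091676] [0.00149564 0.76873818 0.63955912 0.00187379] [0.43349022 0.16390717 0.15412649]
```

The ring is sliding in at about 10 N. Continuing down to the hard stop.

Emit:
{"fn": "arm_command", "kwargs": {
  "plan": [-1,0,0,0.0005,0,-1,0,0,0.001,0,-1,0,0,0.0015,0,-1,0,0,0.002,0,-1,0,0,0.002,0]
}}

```text
t: 14.67
tool_pos: [0.4335, 0.1639, 0.1521]
orientation: [0.001, 0.769, 0.64, 0.002]
contact_force: [-2.6, -0.9, 10.4]
finger_gap: 0.106
grip_force: 30.0
```

Emit:
{"fn": "arm_command", "kwargs": {
  "plan": [-1,0,0,0.0005,0,-1,0,0,0.001,0,-1,0,0,0.0015,0,-1,0,0,0.0015,0,-1,0,0,0.0015,0]
}}

```text
t: 15.08
tool_pos: [0.4349, 0.1637, 0.1517]
orientation: [0.003, 0.769, 0.64, 0.003]
contact_force: [-1.7, -1.7, 15.7]
finger_gap: 0.107
grip_force: 30.0
```

```bash
python3 -c "
from h import *
s=observe();print(s['torque'],s['contact_force'],s['orientation'],s['tool_pos'])"
```

```text
[-0.48626392  0.30709234 -0.01451157] [-1.65902141 -1.67459402 15.66913648] [0.00264708 0.7687282  0.63956329 0.002957  ] [0.43486647 0.16365109 0.15171517]
```

Emit:
{"fn": "arm_command", "kwargs": {
  "plan": [-1,0,0,0.0005,0,-1,0,0,0.001,0,-1,0,0,0.0015,0,-1,0,0,0.0015,0,-1,0,0,0.0015,0,-1,0,0,0.0015,0]
}}

```text
t: 15.58
tool_pos: [0.4362, 0.1635, 0.1515]
orientation: [0.004, 0.769, 0.64, 0.004]
contact_force: [-2.2, -3.8, 21.5]
finger_gap: 0.105
grip_force: 30.0
```

```bash
python3 -c "
from h import *
s=observe();print(s['torque'],s['contact_force'],s['orientation'],s['tool_pos'])"
```

```text
[-0.65563845  0.36141564 -0.01163059] [-2.18300161 -3.84562758 21.4866704 ] [0.00368191 0.76871842 0.63956359 0.00410462] [0.43615866 0.16352287 0.15153647]
```

Emit:
{"fn": "arm_command", "kwargs": {
  "plan": [-1,0,0,-0.0015,0,-1,0,0,-0.003,0,-1,0,0,-0.004,0,-1,0,0,-0.004,0]
}}

```text
t: 15.92
tool_pos: [0.4332, 0.1639, 0.1519]
orientation: [0.001, 0.769, 0.64, 0.001]
contact_force: [0.8, -1.5, 6.8]
finger_gap: 0.104
grip_force: 30.0
```

```bash
python3 -c "
from h import *
s=observe();print(s['torque'],s['contact_force'],s['orientation'],s['tool_pos'])"
```

```text
[-0.34259316 -0.28448962  0.00629675] [ 0.76098437 -1.54081483  6.75557587] [0.00108917 0.76877753 0.63951395 0.00135635] [0.43321574 0.16388133 0.15190586]
```

Emit:
{"fn": "arm_command", "kwargs": {
  "plan": [-1,0,0,-0.0008,0,-1,0,0,-0.0015,0,-1,0,0,-0.0015,0,-0.62,0,0,-0.0015,0,-0.62,0,0,-0.0015,0,-0.62,0,0,-0.0015,0]
}}

```text
t: 16.42
tool_pos: [0.4309, 0.1641, 0.152]
orientation: [-0.001, 0.769, 0.64, -0.001]
contact_force: [-0.3, 0.4, 0.0]
finger_gap: 0.183
grip_force: 0.0
```

Run:
```python
from lidpos import *
f=lidpos("full7",.077,-60,120)
f=lidpos("full7b",.077,60,260)
print("\n".join("".join("#" if v<80 else ("+" if v<195 else ".") for v in r) for r in f[195:300:2,225:345].max(2)))
```

```text
[0.4309 0.1641 0.152 ] [-0.3   0.38  0.05] [-0.022 -0.055  0.014] 0.183 [0.12 0.13 1.79 0.   1.22 0.3 ]
0.018 [0.4304 0.1639] [-0.0005 -0.0002] 0.54 0.00118 (array([0.43536124, 0.16783103]), np.float64(0.08905361029712347))
0.022 [0.4302 0.1637] [-0.0006 -0.0004] 0.57 0.00135 (array([0.43456312, 0.16737226]), np.float64(0.08977200382949221))
[0.4312 0.164  0.1521] [-0.2  -0.11 -0.11] [-0.028 -0.052  0.018] 0.187 [0.12 0.13 1.79 0.   1.22 0.3 ]
0.018 [0.4275 0.1657] [-0.0037  0.0017] 0.44 0.00137 (array([0.42608513, 0.16750442]), np.float64(0.09251476168288196))
0.022 [0.4263 0.1663] [-0.0049  0.0022] 0.37 0.00142 (array([0.42493214, 0.16741516]), np.float64(0.09195614593025747))
........................................................................................................................
........................................................................................................................
........................................................................................................................
.................................................
[... 5300 characters left out ...]
+++++++++++++++++++++++++#++++++++++++++++++++#################################################
+++++++++++++++++++++++++++++++++++++++++++.++.++++++++++++++++++++++++#################################################
+++++++++++++++++++++++++++++++++++++++++++++++++++++++++++++++++++++++#################################################
+++++++++++++++++++++++++++++++++++++++++++++++++++++++++++++++++++++++#################################################
+++++++++++++++++++++++++++++++++++++++++++++++++++++++++++++++++++++++#################################################
+++++++++++++++++++++++++++++++++++++++++++++++++++++++++++++++++++++++#################################################
```

The lid sits on the pot within about 1 mm of centre. Folding the handle now, stopping at about 0.95 rad to check for a jam.

Emit:
{"fn": "arm_command", "kwargs": {
  "plan": [-0.62,0,0.004,-0.002,0,-0.62,0,0.008,-0.004,0,-0.62,0,0.0115,-0.004,0,-0.62,0,0.0145,-0.004,0,-0.62,0,0.018,-0.0035,0,-0.62,0,0.021,-0.003,0,-0.62,0,0.024,-0.0025,0,-0.62,0,0.027,-0.001,0,-0.62,0,0.03,0.0005,0,-0.62,0,0.033,0.002,0,-0.62,0,0.036,0.0035,0,-0.62,0,0.0385,0.005,0,-0.62,0,0.041,0.007,0,-0.62,0,0.041,0.007,0]
}}

```text
t: 17.78
tool_pos: [0.4724, 0.1563, 0.1449]
orientation: [-0.0, 0.769, 0.639, -0.0]
contact_force: [-0.8, 0.9, -0.7]
finger_gap: 0.188
grip_force: 0.0
```

Emit:
{"fn": "arm_command", "kwargs": {
  "plan": [-0.62,0,0.0015,0.0015,0,-0.62,0,0.003,0.003,0,-0.62,0,0.0055,0.005,0,-0.62,0,0.008,0.0075,0,-0.62,0,0.01,0.0095,0,-0.62,0,0.012,0.0115,0,-0.62,0,0.014,0.0135,0,-0.62,0,0.016,0.016,0,-0.62,0,0.017,0.0165,0,-0.62,0,0.017,0.0165,0]
}}

```text
t: 18.62
tool_pos: [0.4883, 0.1534, 0.1283]
orientation: [-0.0, 0.769, 0.64, -0.001]
contact_force: [-1.4, 1.0, -0.9]
finger_gap: 0.185
grip_force: 0.7
```

Run:
```python
from h import *
s=observe();print(s["tool_pos"],s["contact_force"])
f=grab_frame("top")[:,:,::-1].copy();cv2.imwrite("pics/full8.png",f);f0=cv2.imread("pics/full7.png")
print("\n".join("".join("#" if v<80 else ("+" if v<195 else ".") for v in r) for r in f[198:270,235:325].max(2)))
c=np.array([.4304,.1635]);a=np.radians(-10.5);d=np.array([np.cos(a),np.sin(a)]);n=np.array([-d[1],d[0]])
for t in (.5,.6,.7,.9,1.5): print(t,proj("top",[[*(c+.065*np.cos(t)*d+k*.028*n),.127+.065*np.sin(t)] for k in(-1,0,1)]).round(1).tolist())
```

```text
[0.48831858 0.15338638 0.12827127] [-1.41774717  0.96478256 -0.88353354]
................................+++++++++...............++++++++++........................
................................++++++++...............++++#+++++++.......................
................................++++++++.............++++#####++#+++......................
................................++++++++............++++##########++......................
...............................+++++++++.........++++++#######+++#++......................
.............................+++++++++++......+++++++++++####++++#++......................
............................++++++++++++++++++++++++++++++###++++++++.....................
.........................+++++##++#####+++++++######++++++###+++++#++.....................
...............++++++++++++++#######################++++++##++++++#+++....................
....+++++++++++++++++++############+#++++++++++++###++++++##++++++##++....................
+++++++++++++#########+#+#+#++++++++++++++++++++++##++++++##++++++##++....................
+###########+#++++++++++++
[... 5089 characters left out ...]
++++++++++++++++++++++++++++++++++++++++++++++++++++##++++++...........
+++++++++++++++++++++++++++++++++++++++++++++++++++++++++++++++++++++++##++++++...........
+++++++++++++++++++++++++++++++++++++++++++++++++++++++++++++++++++++++##+++++............
+++++++++++++++++++++++++++++++++++++++++++++++++++++++++++++++++++++++##++++.............
+++++++++++++++++++++++++++++++++++++++++++++++++++++++++++++++++++++++##++++.............
0.5 [[295.7, 225.4], [283.3, 223.1], [271.0, 220.9]]
0.6 [[295.3, 227.1], [282.8, 224.8], [270.4, 222.5]]
0.7 [[294.8, 229.0], [282.3, 226.7], [269.8, 224.4]]
0.9 [[293.8, 233.6], [281.1, 231.2], [268.5, 228.9]]
1.5 [[290.4, 250.7], [277.5, 248.3], [264.6, 246.0]]
```

No jam: the bar followed to about 0.55 rad with under 2 N. Lifting out and shutting the fingers to press from above.

Emit:
{"fn": "arm_command", "kwargs": {
  "plan": [-0.62,0,-0.002,0,0,-0.62,0,-0.002,-0.015,0,-0.62,0,-0.002,-0.035,0,-0.62,0,-0.002,-0.055,0,-0.8,0,0,-0.06,0,-1,0,0,-0.06,0,-1,0,0,-0.06,0,-1,0,0,-0.06,0,-1,0,0,-0.06,0]
}}

```text
t: 19.42
tool_pos: [0.4879, 0.1533, 0.1875]
orientation: [-0.001, 0.769, 0.64, -0.001]
contact_force: [0.3, 0.5, 0.4]
finger_gap: 0.007
grip_force: 0.0
```

Emit:
{"fn": "arm_command", "kwargs": {
  "plan": [-1,0,0,0.008,0,-1,0,0,0.016,0,-1,0,0,0.024,0,-1,0,0,0.03,0,-1,0,0,0.034,0,-1,0,0,0.034,0]
}}

```text
t: 19.92
tool_pos: [0.4879, 0.1533, 0.1534]
orientation: [-0.001, 0.769, 0.64, -0.001]
contact_force: [-0.3, -0.7, -0.9]
finger_gap: 0.007
grip_force: 0.0
```

Emit:
{"fn": "arm_command", "kwargs": {
  "plan": [-1,0,0,0.004,0,-1,0,0.0005,0.008,0,-1,0,0.001,0.011,0,-1,0,0.0015,0.014,0,-1,0,0.002,0.016,0,-1,0,0.002,0.016,0]
}}

```text
t: 20.42
tool_pos: [0.4907, 0.153, 0.1385]
orientation: [-0.0, 0.769, 0.64, -0.0]
contact_force: [-0.5, -0.2, -0.3]
finger_gap: 0.002
grip_force: 0.0
```

Emit:
{"fn": "arm_command", "kwargs": {
  "plan": [-1,0,0.0005,0.002,0,-1,0,0.001,0.004,0,-1,0,0.0015,0.006,0,-1,0,0.0015,0.006,0]
}}

```text
t: 20.75
tool_pos: [0.4937, 0.1525, 0.1333]
orientation: [0.001, 0.769, 0.639, 0.001]
contact_force: [2.5, -0.5, 1.8]
finger_gap: 0.004
grip_force: 1.0
```

Emit:
{"fn": "arm_command", "kwargs": {
  "plan": [-1,0,0.0005,0.0015,0,-1,0,0.001,0.003,0,-1,0,0.001,0.003,0]
}}

```text
t: 21.0
tool_pos: [0.4923, 0.1526, 0.1292]
orientation: [-0.001, 0.769, 0.64, -0.001]
contact_force: [0.4, -0.1, -0.4]
finger_gap: 0.006
grip_force: 0.2
```

There was a brief sideways force and then none, so the tips probably slid off the bar's outer side. Backing off to measure the handle.

Emit:
{"fn": "arm_command", "kwargs": {
  "plan": [-1,0,0.002,-0.02,0,-1,0,0.002,-0.05,0,-1,0,0.002,-0.08,0,-1,-0.03,0,-0.08,0,-1,-0.07,0,-0.08,0,-1,-0.11,0,-0.08,0,-1,-0.15,0,-0.08,0,-1,-0.19,0,-0.08,0,-1,-0.22,0,-0.08,0,-1,-0.24,0,-0.08,0,-1,-0.24,0,-0.08,0]
}}

```text
t: 21.92
tool_pos: [0.4482, -0.0864, 0.2093]
orientation: [-0.0, 0.77, 0.638, -0.001]
contact_force: [0.1, 1.2, -0.9]
finger_gap: 0.004
grip_force: 0.0
```

Run:
```python
from lidpos import *
f=lidpos("full9",.077,30,200)
print("\n".join("".join("#" if v<80 else ("+" if v<195 else ".") for v in r) for r in f[198:290,235:330].max(2)))
c=np.array([.4304,.1635]);a=np.radians(-10.5);d=np.array([np.cos(a),np.sin(a)]);n=np.array([-d[1],d[0]])
for t in (.0,.2,.3,.4,.5,.6,.7,.9): print(t,proj("top",[[*(c+.065*np.cos(t)*d+k*.028*n),.127+.065*np.sin(t)] for k in(-1,0,1)]).round(1).tolist())
```

```text
[ 0.4482 -0.0864  0.2093] [ 0.14  1.19 -0.95] [-0.005 -0.043 -0.035] 0.004 [-0.43  0.08  1.71 -0.    1.36 -0.25]
0.018 [ 0.4486 -0.0888] [ 0.0005 -0.0024] 0.28 0.00158 (array([ 0.44692063, -0.08908029]), np.float64(0.09304650210713075))
0.022 [ 0.4467 -0.0887] [-0.0015 -0.0023] 0.32 0.00162 (array([ 0.44718052, -0.09140641]), np.float64(0.09489617023355719))
...............................................................................................
...............................................................................................
...............................................................................................
...............................................................................................
...............................................................................................
..................................................++++.........................................
..........................................................++...................................
..........................................................+++......
[... 7816 characters left out ...]
.......................+........+++..............+++#####+##+#++++#++++#+#++#####+#+
...........+................................................+++######++##+++#+#+#++++###+###+##
.............................................................++##################+###+#########
0.0 [[297.0, 221.1], [285.1, 218.9], [273.2, 216.7]]
0.2 [[296.6, 222.0], [284.6, 219.8], [272.5, 217.5]]
0.3 [[296.4, 222.8], [284.2, 220.6], [272.0, 218.4]]
0.4 [[296.0, 224.0], [283.8, 221.7], [271.5, 219.5]]
0.5 [[295.7, 225.4], [283.3, 223.1], [271.0, 220.9]]
0.6 [[295.3, 227.1], [282.8, 224.8], [270.4, 222.5]]
0.7 [[294.8, 229.0], [282.3, 226.7], [269.8, 224.4]]
0.9 [[293.8, 233.6], [281.1, 231.2], [268.5, 228.9]]
```

The bar's middle is at about (283,221.7), so the handle is near 0.4 rad. The narrow tips slid off it. I'll turn the gripper a quarter turn so the 15 mm pad width spans the bar, and recompute the lid's centre from the jaw marks.

```bash
python3 - <<'E'
from h import *
f=cv2.imread("pics/full9.png")
blk=(f.max(2)<80).astype(np.uint8)[198:285,235:330]
n,l,st,ce=cv2.connectedComponentsWithStats(blk)
J=[ce[i]+[235,198] for i in range(1,n) if 20<st[i,4]<80 and 270<ce[i][0]+235<295];print(J)
w=onplane("top",J,.107)[:,:2];print(w,w.mean(0),np.degrees(np.arctan2(*(w[0]-w[1])[::-1])),np.linalg.norm(w[0]-w[1]))
# pot handles
H=[(ce[i]+[235,198],st[i].tolist()) for i in range(1,n) if st[i,4]>=20];print(H)
c=w.mean(0)+[.0005,.0002];d=(w[0]-w[1]);d/=np.linalg.norm(d);nn=np.array([-d[1],d[0]])
for t in (.3,.35,.4,.45,.5,.55): print(t,proj("top",[[*(c+.065*np.cos(t)*d),.127+.065*np.sin(t)]]).round(2).tolist())
for r in range(50,66,4):
    print(r,(c+d*r*1e-3).round(4))
# mid-row of bar at columns 276..290
for cc in range(276,291,2):
    rr=np.flatnonzero(f[214:232,cc].max(1)<110)+214;print(cc,rr.mean(),len(rr),end="; ")
E
python3 go.py .488 .153 .21 79.5
```

```text
[array([286.89130435, 212.67391304]), array([274.76595745, 279.0212766 ])]
[[0.50798395 0.14911821]
 [0.35160916 0.17809634]] [0.42979655 0.16360728] -10.498504310792159 0.15903712328401265
[(array([286.89130435, 212.67391304]), [46, 12, 13, 6, 46]), (array([281.56949153, 238.52033898]), [28, 21, 37, 38, 590]), (array([324.        , 229.19565217]), [83, 28, 12, 8, 46]), (array([238.33333333, 236.73333333]), [0, 37, 8, 5, 30]), (array([325.05882353, 251.73529412]), [86, 51, 9, 6, 34]), (array([238.81081081, 260.2972973 ]), [0, 60, 9, 6, 37]), (array([274.76595745, 279.0212766 ]), [34, 79, 13, 5, 47]), (array([303.82608696, 283.65217391]), [62, 85, 15, 2, 23])]
0.3 [[284.05, 220.65]]
0.35 [[283.85, 221.18]]
0.4 [[283.64, 221.78]]
0.45 [[283.41, 222.45]]
0.5 [[283.18, 223.18]]
0.55 [[282.94, 223.99]]
50 [0.4795 0.1547]
54 [0.4834 0.154 ]
58 [0.4873 0.1532]
62 [0.4913 0.1525]
276 220.0 5; 278 220.5 4; 280 221.0 5; 282 220.0 5; 284 220.0 5; 286 220.66666666666666 6; 288 219.83333333333334 6; 290 220.57142857142858 7; shift [ 0.2395 -0.005  -0.0003] turn -1.5727809370337114 | at [ 0.4488 -0.0834  0.2094] tyaw -10.61 tilt [ 0.0011 -0.0016 -1.    ] F [-0.26  0.22 -0.14] gap 0.003
```

Emit:
{"fn": "arm_command", "kwargs": {
  "plan": [-1,0.02,0,0,-0.12,-1,0.05,0,0,-0.24,-1,0.08,0,0,-0.36,-1,0.11,-0.001,0,-0.48,-1,0.14,-0.001,0,-0.6,-1,0.17,-0.001,0,-0.72,-1,0.2,-0.0017,0,-0.84,-1,0.225,-0.0017,0,-0.96,-1,0.2395,-0.0017,0,-1.08,-1,0.2395,-0.0017,0,-1.2,-1,0.2395,-0.0017,0,-1.32,-1,0.2395,-0.0017,0,-1.44,-1,0.2395,-0.0017,0,-1.57,-1,0.2395,-0.0017,0.02,-1.57,-1,0.2395,-0.0017,0.045,-1.57,-1,0.2395,-0.0017,0.06,-1.57,-1,0.2395,-0.0017,0.06,-1.57]
}}

```text
t: 23.43
tool_pos: [0.4878, 0.1539, 0.1463]
orientation: [-0.004, 0.091, 0.996, -0.0]
contact_force: [-1.1, 0.1, -0.1]
finger_gap: 0.008
grip_force: 0.0
```

```bash
python3 go.py .4913 .1525 .133 79.5
```

```text
shift [-0.0038 -0.0008  0.0133] turn 0.0015655791917109935 | at [0.4878 0.1539 0.1463] tyaw 79.59 tilt [ 0.0075 -0.0014 -1.    ] F [-1.06  0.07 -0.05] gap 0.008
```

Emit:
{"fn": "arm_command", "kwargs": {
  "plan": [-1,-0.003,-0.0005,0.002,0,-1,-0.003,-0.0005,0.005,0,-1,-0.003,-0.0005,0.008,0,-1,-0.003,-0.0005,0.01,0,-1,-0.003,-0.0005,0.012,0,-1,-0.003,-0.0005,0.012,0]
}}

```text
t: 23.93
tool_pos: [0.4942, 0.1513, 0.1378]
orientation: [0.0, 0.092, 0.996, 0.0]
contact_force: [-0.2, -0.3, 0.4]
finger_gap: 0.005
grip_force: 0.0
```

Emit:
{"fn": "arm_command", "kwargs": {
  "plan": [-1,0,0,0.001,0,-1,0,0,0.002,0,-1,0,0,0.003,0,-1,0,0,0.003,0]
}}

```text
t: 24.27
tool_pos: [0.4941, 0.1513, 0.1347]
orientation: [-0.0, 0.092, 0.996, 0.0]
contact_force: [-0.1, -0.7, -0.3]
finger_gap: 0.006
grip_force: 0.0
```

Emit:
{"fn": "arm_command", "kwargs": {
  "plan": [-1,0,0,0.001,0,-1,0,0,0.002,0,-1,0,0,0.003,0,-1,0,0,0.003,0]
}}

```text
t: 24.6
tool_pos: [0.4941, 0.1513, 0.1316]
orientation: [-0.0, 0.092, 0.996, -0.0]
contact_force: [0.4, 0.3, -0.7]
finger_gap: 0.006
grip_force: 0.0
```

Emit:
{"fn": "arm_command", "kwargs": {
  "plan": [-1,0.002,0,0,0,-1,0.002,0,0.001,0,-1,0.002,0,0.002,0,-1,0.002,0,0.003,0,-1,0.002,0,0.003,0]
}}

```text
t: 25.02
tool_pos: [0.4923, 0.1517, 0.1287]
orientation: [0.0, 0.092, 0.996, 0.0]
contact_force: [0.3, -0.2, 0.3]
finger_gap: 0.005
grip_force: 0.0
```

Emit:
{"fn": "arm_command", "kwargs": {
  "plan": [-1,0,0,0.001,0,-1,0,0,0.002,0,-1,0,0,0.003,0,-1,0,0,0.003,0]
}}

```text
t: 25.35
tool_pos: [0.4925, 0.1517, 0.1258]
orientation: [0.0, 0.092, 0.996, 0.0]
contact_force: [0.7, 0.2, 1.0]
finger_gap: 0.006
grip_force: 0.2
```

Emit:
{"fn": "arm_command", "kwargs": {
  "plan": [-1,0,0,0.001,0,-1,0,0,0.002,0,-1,0,0,0.003,0,-1,0,0,0.003,0]
}}

```text
t: 25.68
tool_pos: [0.4934, 0.1516, 0.1236]
orientation: [0.001, 0.092, 0.996, 0.0]
contact_force: [2.1, -1.0, 3.8]
finger_gap: 0.006
grip_force: 2.4
```

Emit:
{"fn": "arm_command", "kwargs": {
  "plan": [-1,0,0,0.001,0,-1,-0.0003,0,0.002,0,-1,-0.0005,0,0.003,0,-1,-0.0005,0,0.003,0]
}}

```text
t: 26.02
tool_pos: [0.4944, 0.1514, 0.1208]
orientation: [0.002, 0.092, 0.996, 0.0]
contact_force: [2.5, -1.7, 4.5]
finger_gap: 0.004
grip_force: 2.0
```

Emit:
{"fn": "arm_command", "kwargs": {
  "plan": [-1,0,0,0.001,0,-1,-0.0003,0,0.002,0,-1,-0.0005,0,0.003,0,-1,-0.0005,0,0.003,0]
}}

```text
t: 26.35
tool_pos: [0.4935, 0.1516, 0.1168]
orientation: [0.0, 0.092, 0.996, 0.0]
contact_force: [1.6, 0.3, 2.6]
finger_gap: 0.004
grip_force: 1.4
```

Emit:
{"fn": "arm_command", "kwargs": {
  "plan": [-1,0,0,0.001,0,-1,-0.0003,0,0.002,0,-1,-0.0005,0,0.003,0,-1,-0.0005,0,0.003,0]
}}

```text
t: 26.68
tool_pos: [0.4935, 0.1515, 0.1135]
orientation: [-0.0, 0.092, 0.996, 0.0]
contact_force: [2.1, 0.3, 2.1]
finger_gap: 0.006
grip_force: 1.3
```

Emit:
{"fn": "arm_command", "kwargs": {
  "plan": [-1,0,0,0.001,0,-1,0,0,0.002,0,-1,0,0,0.003,0,-1,0,0,0.003,0]
}}

```text
t: 27.02
tool_pos: [0.4926, 0.1515, 0.1101]
orientation: [-0.001, 0.092, 0.996, -0.0]
contact_force: [0.2, -0.5, 1.3]
finger_gap: 0.004
grip_force: 0.4
```

Emit:
{"fn": "arm_command", "kwargs": {
  "plan": [-1,0,0,0.001,0,-1,0,0,0.002,0,-1,0,0,0.003,0,-1,0,0,0.003,0]
}}

```text
t: 27.35
tool_pos: [0.4928, 0.1515, 0.1072]
orientation: [-0.001, 0.092, 0.996, -0.0]
contact_force: [0.0, -0.5, 0.7]
finger_gap: 0.009
grip_force: 0.0
```

Emit:
{"fn": "arm_command", "kwargs": {
  "plan": [-1,0,0,0.001,0,-1,0,0,0.002,0,-1,0,0,0.003,0,-1,0,0,0.003,0]
}}

```text
t: 27.68
tool_pos: [0.4936, 0.1514, 0.1046]
orientation: [-0.0, 0.092, 0.996, -0.0]
contact_force: [-0.4, 0.0, 0.3]
finger_gap: 0.005
grip_force: 0.0
```

Emit:
{"fn": "arm_command", "kwargs": {
  "plan": [-1,0,0,0.001,0,-1,0,0,0.002,0,-1,0,0,0.003,0,-1,0,0,0.003,0]
}}

```text
t: 28.02
tool_pos: [0.4939, 0.1515, 0.103]
orientation: [0.0, 0.092, 0.996, 0.0]
contact_force: [-3.4, -0.6, 9.5]
finger_gap: 0.004
grip_force: 4.7
```

Emit:
{"fn": "arm_command", "kwargs": {
  "plan": [-1,0,0,0.0005,0,-1,0,0,0.001,0,-1,0,0,0.0015,0,-1,0,0,0.0015,0]
}}

```text
t: 28.35
tool_pos: [0.4941, 0.1515, 0.1026]
orientation: [0.001, 0.092, 0.996, 0.0]
contact_force: [-5.7, -0.7, 16.9]
finger_gap: 0.009
grip_force: 8.4
```

```bash
python3 go.py .4939 .1515 .103 79.5
```

```text
shift [ 0.0002 -0.     -0.0004] turn -0.00027671072191583 | at [0.4941 0.1515 0.1026] tyaw 79.48 tilt [-1.8e-03  3.0e-04 -1.0e+00] F [-5.68 -0.7  16.89] gap 0.009
```

Firm contact at 17 N. Backing off to look.

Emit:
{"fn": "arm_command", "kwargs": {
  "plan": [-1,0,0,-0.003,0,-1,0,0,-0.01,0,-1,0,0,-0.04,0,-1,0,0,-0.08,0,-1,0,0,-0.1,0,-1,0,-0.03,-0.1,0,-1,0,-0.07,-0.1,0,-1,0,-0.11,-0.1,0,-1,0,-0.15,-0.1,0,-1,0,-0.19,-0.1,0,-1,0,-0.22,-0.1,0,-1,0,-0.24,-0.1,0,-1,0,-0.24,-0.1,0]
}}

```text
t: 29.43
tool_pos: [0.4494, -0.0881, 0.2005]
orientation: [0.0, 0.094, 0.996, -0.001]
contact_force: [-0.0, 0.4, 0.4]
finger_gap: 0.009
grip_force: 0.0
```

Run:
```python
from h import *
s=observe();print(s["tool_pos"],s["contact_force"])
f=grab_frame("top")[:,:,::-1].copy();g=grab_frame("scene")[:,:,::-1].copy();cv2.imwrite("pics/full10.png",f);cv2.imwrite("pics/sc10.png",g)
print("\n".join("".join("#" if v<80 else ("+" if v<195 else ".") for v in r) for r in f[205:285,235:330].max(2)))
blk=(f.max(2)<80).astype(np.uint8)[198:285,235:330]
n,l,st,ce=cv2.connectedComponentsWithStats(blk)
J=[ce[i]+[235,198] for i in range(1,n) if 20<st[i,4]<80 and 270<ce[i][0]+235<295];print(J)
w=onplane("top",J,.107)[:,:2];print(w,w.mean(0),np.degrees(np.arctan2(*(w[0]-w[1])[::-1])))
c=w.mean(0)+[.0005,.0002];d=(w[0]-w[1]);d/=np.linalg.norm(d)
for t in (0,.1,.2,.3,.4): print(t,proj("top",[[*(c+.065*np.cos(t)*d),.127+.065*np.sin(t)]]).round(2).tolist(),proj("scene",[[*(c+.065*np.cos(t)*d),.127+.065*np.sin(t)]]).round(2).tolist())
```

```text
[ 0.44942215 -0.08810654  0.20047195] [-0.02743055  0.40438878  0.35055762]
....................................................+....+++...................................
..........................................................++...................................
...............................................+++........++...................................
.............................................++++++............................................
.............................................+++++++++++.......................................
............................................+++#++++++++++++...................................
............................................++#######++++++++..................................
............................................++#############++..................................
...........................................+++#############++..................................
.......................................+++++++++##########+++..................................
.....................................+++++++++++++++++####++....
[... 6331 characters left out ...]
+++++++++++++++++++.++++++++++++++++
++++++++++++++++++++++++++++++++++++++++++++++++........+++++++++++++++++++++++++++++++++++++++
+++++++++++++++++++++++++++++++++++...+++++++++++++....+++++++++###+#####++++++++++++++++++####
........+++++++.+++++++..........++.........++++++++.......+++###############+#+######+########
[array([286.85416667, 212.75      ]), array([274.87755102, 278.95918367])]
[[0.50780433 0.1492065 ]
 [0.35175467 0.17783254]] [0.4297795  0.16351952] -10.39487151242896
0 [[284.98, 218.94]] [[308.72, 197.68]]
0.1 [[284.72, 219.23]] [[308.71, 195.19]]
0.2 [[284.41, 219.79]] [[308.86, 192.82]]
0.3 [[284.04, 220.65]] [[309.16, 190.6]]
0.4 [[283.63, 221.78]] [[309.61, 188.55]]
```

Run:
```python
from h import *
c=np.array([.4303,.1637]);a=np.radians(-10.45);d=np.array([np.cos(a),np.sin(a)]);n=np.array([-d[1],d[0]])
for nm in("full9_s","sc10"):
    g=cv2.imread(f"pics/{nm}.png");print("\n".join("%d "%(182+i)+"".join("#" if v<70 else ("+" if v<150 else ".") for v in r) for i,r in enumerate(g[182:206,285:345].max(2))))
for t in (0,.05,.1,.4): print(t,proj("scene",[[*(c+.065*np.cos(t)*d+k*.022*n),.127+.065*np.sin(t)] for k in(-1,0,1)]).round(1).tolist())
# top: sub-pixel bar centre rows along bar normal, relative to jaw mark
f=cv2.imread("pics/full10.png").astype(float).max(2)
for cc in range(277,294,2):
    w=np.clip(150-f[213:225,cc],0,None);w[f[213:225,cc]>150]=0
    print(cc,(w*np.arange(213,225)).sum()/w.sum(),end="; ")
print([proj("top",[[*(c+.065*np.cos(t)*d+k*.022*n),.127+.065*np.sin(t)] for k in(-1,0,1)]).round(1).tolist() for t in (0,.05,.1,.2)])
```

```text
182 ......................+++++++...............................
183 ....................++++++++++..............................
184 ...................+++++++++++++++++++......................
185 ...................+++++++++++++++#+##++....................
186 ...................++++++++++++++++++++++...................
187 ...................++++++++++++#######+++++.................
188 .................++++++++++#++##+++####+++++................
189 ...............++#+++++++++##++.......##+++++...............
190 ..............+##+++##++#++++++........+##++#...............
191 .............+++++##+#+++++++++.........+#++++..............
192 .............+++###++++++++++++..........+#++++..+..........
193 ............+#++#+..+++++++++++...........##+++..+..........
194 ............#++++...+++++++++.............+#++++.++.........
195 ............+#++#.......+++................+#+++++#.........
196 .............#++#...........................#+++++++........
197 .............#++++..........................+#+++++#........
198 .............+#+++......+++..................++++++++...
[... 1941 characters left out ...]
#+..+#+++#+..
205 ............+..++#+.......+.....++#+........++++...+#+++#+..
0 [[317.1, 195.0], [308.7, 197.7], [300.2, 200.3]]
0.05 [[317.1, 193.8], [308.7, 196.4], [300.2, 199.1]]
0.1 [[317.2, 192.6], [308.7, 195.2], [300.2, 197.8]]
0.4 [[318.1, 186.0], [309.6, 188.5], [300.9, 191.2]]
277 217.3151364764268; 279 217.79368932038835; 281 216.84040747028862; 283 217.0226586102719; 285 217.8420365535248; 287 217.2269399707174; 289 217.3542538354254; 291 217.5258152173913; 293 218.19054441260744; [[[294.4, 220.6], [285.0, 218.9], [275.7, 217.2]], [[294.3, 220.7], [284.9, 219.0], [275.5, 217.3]], [[294.2, 220.9], [284.8, 219.2], [275.3, 217.5]], [[293.9, 221.5], [284.4, 219.8], [274.9, 218.1]]]
```

The scene view puts the bar at row 195 near column 317, exactly the 0 rad prediction; at 0.4 rad it was at row 186. The force fell to zero just before the hard stop, so the clips snapped in. The gripper is clear, so I'm handing in.

```bash
python3 -c "
from rig import *
print(sign_off())"
```

```text
the job is handed in; nothing more can be done
None
```

The lid is bedded on the pot and the handle is folded flat, measuring about 0 rad in the pictures, with the clips apparently snapped in. The gripper is clear and the job is handed in, but `sign_off()` returned no verdict, so I can't confirm the judging result.

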